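# Push the row of blocks home in the jig and close the keeper

## Robot

A 6-joint arm with a two-finger parallel gripper is mounted at the origin on a cart in front of the work surface, level with it; the furniture and walls round the work are solid. World frame = base frame: x ahead of the robot, y to its left, z up, the work surface at z = 0. Lengths are in m, angles in rad, forces in N, time in s.
With the tool pointing down it reaches from about 0.35 to 0.975 m from the base axis. Payload 4.9 kg.
Tool frame: the origin (TCP) lies at the very end of the fingers, on their centre line; the grasp point (between the pads) lies 19 mm behind it (r.pinch_z is the distance from the TCP to the grasp point, in m); z points along the fingers, x is the direction in which the jaws open and shut, and the axes are right-handed (so a half turn about z gives the same grasp; the last joint's range is limited). The gripper opens to 85 mm and grips with 20 to 120 N. Pads are 22 mm wide; open, the fingers measure 114 mm over their backs; the gripper's body (76 mm by 85 mm) begins 54 mm behind the grasp point. The pads swing forward as they close: fully open they stand 13 mm farther back than shut.
Start: joints at [-1.229, 0.053, 1.613, -0, 1.476, -0.119], TCP at [0.278, -0.56, 0.231] pointing down, gripper open.
Joint ranges: [-3.01, 3.01], [-1.01, 2.22], [0.06, 2.58], [-1.02, 4.17], [0.09, 2.62], [-3.14, 3.14]. Speed limits (rad/s): [2.57, 2.57, 3.14, 3.14, 3.14, 3.14].

## Interface

Orientations are given as [roll, pitch, yaw] about the fixed x, y, z axes, in that order (R = Rz(yaw) Ry(pitch) Rx(roll)).
In Python, from workcell import r gives the robot as it stands.
- The arm moves only by the tool jog_arm, never from a script. Its argument "deltas" is a list of rows, each a list of 5 numbers: the shift along the tool's x, y, z in m, then the turn about the tool's z in rad, then the finger opening in m, from 0 to 0.0854. A call has 1 to 8 rows; each row shifts and turns the commanded pose from where the row before left it, along the tool's axes as they then stand; what a row does not reach is not made up. A row lasts 1/10 s, in which the tool goes at most 50 mm and 8.59 degrees, less where a joint would pass 70% of its speed; a pose out of reach is approached as far as the arm can. A call with a gripper value outside its range is refused whole. The fingers move at their own pace and stop on an object; "grip_force" is the grip in N (left out, the last holds). Time passes only in rows, so rows that do not move let the fingers close. It gives the time, the measured TCP pose, the force and the opening at its end, in the units of the state.
- r.get_state(): the state, without advancing time (a new reading comes with each control period).
- r.get_image(name): name is "side" or "top"; returns a dict with "img" (480x640x3 uint8, red, green, blue), "z_map" (480x640 float32, m along the optical axis (not along the pixel's ray), 0 where there is no reading), "fx", "fy", "cx", "cy" (pixels), "dist_coeffs" ([k1, k2, p1, p2, k3] as OpenCV has them; the pictures are not rectified), "cam_to_world" (4x4, takes a point from camera to world coordinates). Camera axes: x right, y down, z forward; pixel columns grow to the right and rows downward; lengths in m; the calibration is good to about 2 mm. A picture is of the moment at which its call begins.
- r.job_done(): hands the job in, once; it reports no verdict.
Trained networks look in a picture, given as the dict that the camera call returned (one of the last four; its "shot" number tells which), for a name from the list of things; names that differ only in an ending like _2 or _b are one class to them, and where a whole thing is asked for, a point or a joint stands for the part that bears it (a point fixed in the world has none). Each returns a list of dicts, best first, with "confidence" (0 to 1); they miss things now and then, are a little off and sometimes report something else, mostly with a low value. They report only what shows in the picture. A call takes as long as a camera call.
- r.search_frame(picture, query): "rect" ([left, top, right, bottom] in pixels, round what is visible of it).
- r.mark_of(picture, query): "uv" ([column, row] in pixels: a listed point, or the origin of a listed thing).
The state is a dict: "clock": time; "joint_positions": joint angles; "qvel": joint speeds; "tau": joint torques, N m; "eef_pos": TCP position; "eef_rot": TCP orientation; "ft_force": force on the tool from outside, world axes, zero at the start; "moment": the same for the moment, N m; "grip_width": finger opening in m.
Only numpy, scipy, OpenCV 4.12 (cv2) and the standard library are available. Lean on these libraries where they do the work, as an engineer would, in place of code of your own. Each camera call takes 0.05 s, during which the arm holds its last target. There are 200 camera calls.

## Task

Push the row of four touching tapered blocks along the jig's channel, all together from behind as one train, until the first block is right up against the end stop and no gaps are left. Then push the wooden keeper bar round until it lies fully square across the channel behind the last block. Only push with the fingers: do not pinch, lift or tip the blocks, do not let the row come apart on the way, and leave the spare block, pencil and sanding block alone.

Things in the scene. Friction and masses are not known exactly. Their poses are not given: they have to be found in the camera images.
- jig: Jig, screwed down: plywood board 340 x 130 x 14 mm lying on the bench, with a straight channel between two dark rails and an end stop. Origin: centre of the board's underside, on the channel's centre line; x along the channel to the stop (stop roughly to the robot's right; place and heading vary), y across, to the left when facing the stop, z up.
- stop_face (a point): Foot of the end stop's upright face, on the channel's floor and centre line, 150 mm from the jig's origin; axes as the jig's. Stop: wood, 18 mm thick, 110 wide, 45 tall above the floor. The channel is 54 mm wide, its floor is the board's top, it runs 318 mm back from here to an open end. Rails 12 mm high above the floor; left one 16 mm wide, right one 32 mm.
- row_1: tapered hardwood block standing in the channel: 27.5 mm thick along the channel, 50 wide, 64 tall, 50 g; faces upright for the lowest 23 mm, then sloping in to 18 x 27 mm at the top. Origin: centre of its underside; x axis towards the stop, z up. First of the row of four, 5 to 13 cm short of the stop. All touch. Home, the origins lie 13.8, 41.3, 68.8, 96.3 mm before the stop.
- row_2: tapered hardwood block standing in the channel: 27.5 mm thick along the channel, 50 wide, 64 tall, 50 g; faces upright for the lowest 23 mm, then sloping in to 18 x 27 mm at the top. Origin: centre of its underside; x axis towards the stop, z up. Second of the row.
- row_3: tapered hardwood block standing in the channel: 27.5 mm thick along the channel, 50 wide, 64 tall, 50 g; faces upright for the lowest 23 mm, then sloping in to 18 x 27 mm at the top. Origin: centre of its underside; x axis towards the stop, z up. Third of the row.
- row_4: tapered hardwood block standing in the channel: 27.5 mm thick along the channel, 50 wide, 64 tall, 50 g; faces upright for the lowest 23 mm, then sloping in to 18 x 27 mm at the top. Origin: centre of its underside; x axis towards the stop, z up. Last of the row; its rear face is free. The row slides at 1 to 3 N; push it with the tips less than 23 mm above the channel floor.
- keeper (a joint): Angle of the keeper, a wooden bar 92 x 18 x 16 mm turning flat above the right rail (12.5 to 28.5 mm above the channel floor). 0: lies back along the right rail, away from the stop; negative (limit -0.6): points outward; grows as its free end swings inward over the channel, towards the stop; limit 1.571: square across the channel. Starts at -0.55 to 0, stays where left, turns at about 1 N.
- keeper_pivot (a point): Axis of the keeper, at half the bar's thickness; axes as the jig's: 123 mm before the stop face, 43 mm right of the channel's centre line, 20.5 mm above the channel floor. The bar reaches 80 mm from here to its free end and 12 mm the other way. Closed, it clears the last block of a row that is home by 4 mm; a row not home is in its way.
- keeper_peg (a point): Upright dark wood peg, 12 mm in diameter, on the keeper's top near its free end, 66 mm from the pivot; its top is 49.5 mm above the channel floor. This point is on its axis, 38.5 mm above the channel floor.
- spare_block: Spare tapered block like those of the row (28 x 51 x 64 mm, origin at the centre of its underside), standing by itself on the bench on the far side of the jig. Leave alone.
- pencil: Red pencil, 162 mm long, lying on the bench on the far side of the jig. Origin under its middle, its length along its y. Leave alone.
- sanding_cork: Dark sanding block, 63 x 112 x 36 mm, on the bench on the robot's side of the jig, towards the stop. Origin: centre of its underside, length along y. Leave alone.

How it is judged:
By the outcome, as a careful person would: the job done as asked, in the order asked, and still so for the second after the job is handed in, with the robot touching nothing.
It also fails if it takes over 48 s, if anything falls off the work surface, if the arm or the gripper's body presses on something with over 40 N, if the wrist force passes 120 N, or if a joint passes its speed limit or range.

## Working session

There is one attempt and no reset: what is moved stays moved. The work goes in short steps, Python scripts to look and compute and a tool call to move; the robot and the scene stay as the last step left them, time stands still between calls to the robot, and variables do not carry over. Pictures are saved under pics/ and viewed, about 8 in all and at most 12, crops included, and the job is handed in when it is done.

Besides the shell and the picture viewer there is one more tool, called after "Call:" as name(argument=value, ...) on one line, values as JSON. jog_arm: Moves the arm, as the interface text tells. Its arguments: {"type":"object","properties":{"deltas":{"type":"array"},"grip_force":{"type":"number"}},"required":["deltas"]}

```bash
mkdir -p pics; ls; cat > h.py <<'E'
import numpy as np, cv2
from workcell import r
def pix2w(p,u,v,zw=None):
    """pixel -> world: on plane z=zw, or by depth map"""
    K=np.array([[p['fx'],0,p['cx']],[0,p['fy'],p['cy']],[0,0,1.]])
    n=cv2.undistortPoints(np.array([[[u,v]]],float),K,np.array(p['dist_coeffs'],float))[0,0]
    d=np.array([n[0],n[1],1.]);T=np.array(p['cam_to_world'])
    if zw is None:
        k=p['z_map'][int(v)-1:int(v)+2,int(u)-1:int(u)+2];k=np.median(k[k>0]) if (k>0).any() else np.nan
    else: k=(zw-T[2,3])/(T[:3,:3]@d)[2]
    return T[:3,:3]@(d*k)+T[:3,3]
def cloud(p):
    K=np.array([[p['fx'],0,p['cx']],[0,p['fy'],p['cy']],[0,0,1.]])
    vv,uu=np.mgrid[:480,:640]
    n=cv2.undistortPoints(np.stack([uu,vv],-1).reshape(-1,1,2).astype(float),K,np.array(p['dist_coeffs'],float))[:,0]
    z=p['z_map'].reshape(-1,1);T=np.array(p['cam_to_world'])
    w=(np.c_[n,np.ones(len(n))]*z)@T[:3,:3].T+T[:3,3]
    w[z[:,0]<=0]=np.nan
    return w.reshape(480,640,3)
def save(p,name): cv2.imwrite('pics/'+name,p['img'][:,:,::-1])
E
python3 - <<'E'
from h import *
np.set_printoptions(precision=4,suppress=True)
for c in('top','side'):
    p=r.get_image(c);save(p,c+'0.png')
    print(c,np.array(p['cam_to_world'])[:3,3],np.array(p['cam_to_world'])[:3,2])
    for q,z in(('jig',0),('stop_face',.014),('row_1',.014),('keeper_pivot',.0345),('keeper_peg',.0525),('keeper',None),('spare_block',0),('sanding_cork',0)):
        try:
            for m in r.mark_of(p,q)[:5]: print(q,np.round(m['uv'],1),round(m['confidence'],2),pix2w(p,*m['uv'],z))
        except Exception as e: print(q,e)
s=r.get_state();print({k:np.round(s[k],4) for k in s})
E
```

```text
pics
top [ 0.4417 -0.0471  0.9321] [ 0.1116  0.0004 -0.9938]
jig [319.6 221.2] 0.58 [ 0.5783 -0.0296  0.    ]
stop_face [404.9 198.5] 0.86 [ 0.6144 -0.1771  0.014 ]
row_1 [304.9 222.3] 0.89 [ 0.5746 -0.0046  0.014 ]
row_1 [352.3 209.9] 0.76 [ 0.5954 -0.0862  0.014 ]
row_1 [340.9 214.1] 0.61 [ 0.5882 -0.0665  0.014 ]
row_1 [321.9 218.2] 0.56 [ 0.5814 -0.0338  0.014 ]
keeper_peg [310.2 261.7] 0.56 [ 0.5041 -0.0148  0.0525]
keeper it knows: jig, keeper_peg, keeper_pivot, pencil, row, sanding_cork, spare_block, stop_face
spare_block [244.1 180.6] 0.92 [0.6515 0.1025 0.    ]
sanding_cork [390.6 280.9] 0.83 [ 0.4735 -0.151   0.    ]
side [ 0.5774 -0.6982  0.5777] [-0.0479  0.782  -0.6215]
jig [342.9 262.3] 0.93 [ 0.5758 -0.0266  0.    ]
stop_face [366.5 317.8] 0.65 [ 0.6179 -0.1718  0.014 ]
row_1 [346.9 270.7] 0.82 [ 0.5836 -0.0645  0.014 ]
row_1 [346.  249.1] 0.7 [ 0.58   -0.0055  0.014 ]
row_1 [350.7 279.2] 0.67 [ 0.5908 -0.0855  0.014 ]
row_1 [345.  257.3] 0.58 [ 0.579  -0.0288  0.014 ]
row_1 [279.6 309.5] 0.38 [ 0.4807 -0.1663  0.014 ]
keeper_pivot [322.3 262.1] 0.88 [ 0.5409 -0.0694  0.0345]
keeper_peg [305.  229.1] 0.89 [ 0.5048 -0.0032  0.0525]
keeper it knows: jig, keeper_peg, keeper_pivot, pencil, row, sanding_cork, spare_block, stop_face
spare_block [382.8 223.1] 0.74 [0.651  0.1013 0.    ]
sanding_cork [279.1 305.2] 0.72 [ 0.4761 -0.1436  0.    ]
sanding_cork [362.4 316.8] 0.62 [ 0.6123 -0.1572  0.    ]
{'clock': np.float64(0.8), 'joint_positions': array([-1.229 ,  0.0527,  1.6129,  0.    ,  1.476 , -0.119 ]), 'qvel': array([ 0.0007, -0.0002,  0.0025,  0.0003, -0.0011, -0.0002]), 'tau': array([  0.0003, -39.3637, -37.0441,  -0.0001,   0.0004,   0.    ]), 'eef_pos': array([ 0.2779, -0.5598,  0.2313]), 'eef_rot': array([ 3.1416, -0.0001, -1.11  ]), 'ft_force': array([ 0.0077, -0.2868, -0.3721]), 'moment': array([ 0.0265,  0.0074, -0.0548]), 'grip_width': np.float64(0.0851)}
```

```bash
python3 - <<'E'
import cv2,numpy as np
a=cv2.imread('pics/top0.png')[140:340,200:460];b=cv2.imread('pics/side0.png')[180:380,220:480]
cv2.imwrite('pics/c0.png',np.hstack([cv2.resize(x,None,fx=1.53,fy=1.53*1.6) if 0 else cv2.resize(x,(400,308),interpolation=cv2.INTER_CUBIC) for x in(a,b)]))
E
python3 - <<'E'
from h import *
np.set_printoptions(precision=4,suppress=True)
# fine jig direction: rails (z~.026) & stop top (z~.059) from depth, using top camera
p=r.get_image('top');w=cloud(p)
o=np.array([.578,-.028]);th=np.arctan2(-.1743+.0055,.616-.5768)  # stop - row_4
for it in range(1):
    x=np.array([np.cos(th),np.sin(th)]);y=np.array([-x[1],x[0]])
    d=w[...,:2]-o;X=d@x;Y=d@y;Z=w[...,2]
    def box(m,n):
        pts=w[m][:,:2].astype(np.float32);print(n,len(pts),np.median(Z[m]));q=cv2.minAreaRect(pts);print(q,cv2.boxPoints(q))
    near=(abs(X)<.22)&(abs(Y)<.09)
    box(near&(Z>.054)&(Z<.064)&(X>.13),'stop')
    m=near&(Z>.074)&(Z<.083);
    print('th',th)
    n,l,st,c=cv2.connectedComponentsWithStats(m.astype(np.uint8))
    for i in range(1,n):
        if st[i,4]>20: print('tops',st[i,4],np.median(X[l==i]),np.median(Y[l==i]),w[l==i].mean(0))
    m=near&(Z>.022)&(Z<.03)&(abs(X)<.15)
    for s in(1,-1):
        k=m&(s*Y>.02);print('rail',s,k.sum(),np.percentile(Y[k],[2,50,98]),np.polyfit(X[k],Y[k],1))
    k=near&(Z>.038)&(Z<.048)&(Y<-.02);print('keeper top',k.sum());pts=w[k][:,:2].astype(np.float32);print(cv2.minAreaRect(pts),cv2.boxPoints(cv2.minAreaRect(pts)) )
    k=near&(Z>.058)&(Z<.068)&(Y<-.03)&(X<.1);print('peg',k.sum(),w[k].mean(0))
    k=(abs(X)<.25)&(abs(Y)<.12)&(Z>.009)&(Z<.018);print('board',cv2.minAreaRect(w[k][:,:2].astype(np.float32)))
E
```

```text
stop 726 0.05742400283251303
((0.6152631044387817, -0.1847114861011505), (0.10987924039363861, 0.018677163869142532), 14.231213569641113) [[ 0.5597 -0.1892]
 [ 0.5643 -0.2073]
 [ 0.6708 -0.1803]
 [ 0.6662 -0.1622]]
th -1.3426133965798497
tops 183 0.062134853851712524 -0.002105937967130965 [ 0.5899 -0.0889  0.0762]
tops 170 0.03498147871604796 -0.0020959943086342313 [ 0.5837 -0.0624  0.0763]
tops 207 0.007300210592398063 -0.0029426957323959767 [ 0.5768 -0.0358  0.0762]
tops 176 -0.020680091186148497 -0.002941244477005624 [ 0.5705 -0.0085  0.0767]
rail 1 1570 [0.0245 0.0331 0.0776] [-0.003   0.0341]
rail -1 2834 [-0.0609 -0.044  -0.0278] [ 0.0167 -0.0443]
keeper top 681
((0.5529583692550659, -0.09472258388996124), (0.058981720358133316, 0.21305079758167267), 21.040273666381836) [[ 0.4872 -0.0059]
 [ 0.5637 -0.2047]
 [ 0.6187 -0.1836]
 [ 0.5422  0.0153]]
peg 40 [ 0.5017 -0.0149  0.0613]
board ((0.573874294757843, 0.00037610530853271484), (0.210674449801445, 0.415067195892334), 4.134596824645996)
```

View pics/c0.png

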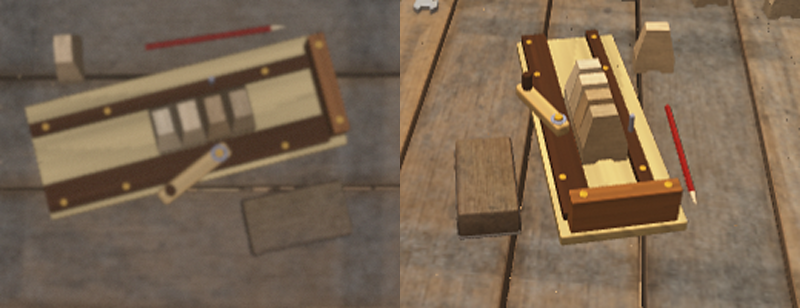

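The top view shows the row of four mid-channel, with about 76 mm to go. The keeper points outward towards the robot at about -0.4 rad, so it's clear of the channel. I'll turn the tool to line up with the jig first, then move in above and behind the row.

Call:
jog_arm(deltas=[[0,0,0,-0.14,0.01],[0,0,0,-0.14,0.01],[0,0,0,-0.14,0.01],[0,0,0,-0.14,0.01],[0,0,0,-0.14,0.01],[0,0,0,-0.14,0.01],[0,0,0,-0.14,0.01],[0,0,0,-0.14,0.01]], grip_force=20)

```text
clock: 1.65
eef_pos: [0.2779, -0.5598, 0.2313]
eef_rot: [-3.142, -0.0, 0.016]
ft_force: [-0.1, -0.5, -0.3]
grip_width: 0.0103
```

Call:
jog_arm(deltas=[[0,0,0,-0.118,0.01],[0,0,0,-0.118,0.01],[0.028,-0.0336,0.005,0,0.01],[0.028,-0.0336,0.005,0,0.01],[0.028,-0.0336,0.005,0,0.01],[0.028,-0.0336,0.005,0,0.01],[0.028,-0.0336,0.005,0,0.01],[0.028,-0.0336,0.005,0,0.01]])

```text
clock: 2.45
eef_pos: [0.3923, -0.3218, 0.2013]
eef_rot: [3.141, -0.0, 0.246]
ft_force: [0.9, 0.3, 0.1]
grip_width: 0.01
```

Call:
jog_arm(deltas=[[0.028,-0.0336,0.005,0,0.01],[0.028,-0.0336,0.005,0,0.01],[0.028,-0.0336,0.005,0,0.01],[0.028,-0.0336,0.005,0,0.01],[0.028,-0.0336,0.005,0,0.01],[0.028,-0.0336,0.005,0,0.01],[0.028,-0.0336,0.005,0,0.01],[0.0,0,0,0,0.01]])

```text
clock: 3.25
eef_pos: [0.5254, -0.0434, 0.1656]
eef_rot: [-3.14, 0.0, 0.252]
ft_force: [-0.5, -0.8, -0.3]
grip_width: 0.0101
```

Call:
jog_arm(deltas=[[0.027,-0.0315,0,0,0.01],[0.027,-0.0315,0,0,0.01],[0,0,0.025,0,0.01],[0,0,0.025,0,0.01],[0,0,0,0,0.01]])

```text
clock: 3.75
eef_pos: [0.5587, 0.0267, 0.1123]
eef_rot: [-3.139, 0.007, 0.246]
ft_force: [0.1, 0.1, -0.4]
grip_width: 0.0099
```

```bash
python3 - <<'E'
from h import *
p=r.get_image('side');q=r.get_image('top')
a=p['img'][160:340,240:440];b=q['img'][150:300,210:410]
cv2.imwrite('pics/c1.png',np.hstack([cv2.resize(x,(400,360),interpolation=cv2.INTER_CUBIC) for x in(b,a)])[:,:,::-1])
s=r.get_state();print(s['eef_pos'],s['eef_rot'])
E
```

```text
[0.56130717 0.02622325 0.11630361] [-3.14143530e+00  9.27582110e-04  2.45358527e-01]
```

View pics/c1.png

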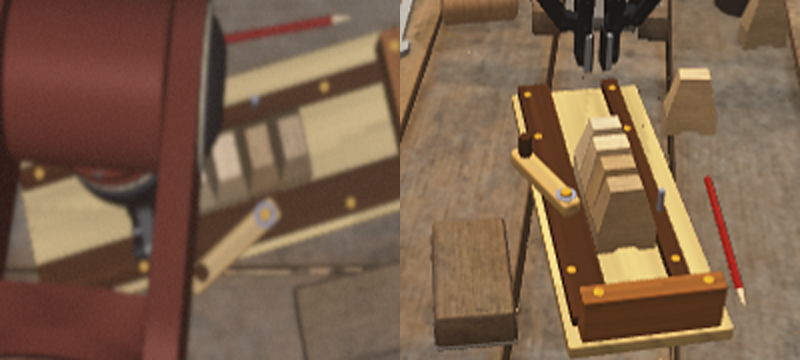

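The side view shows the open-end side is clear and the fingers are centred on the channel behind row_4. The peg is still pointing outward. Next I'll descend to about 14 mm above the channel floor and creep forward.

Call:
jog_arm(deltas=[[0,-0.002,0.022,0,0.01],[0,0,0.022,0,0.01],[0,0,0.022,0,0.01],[0,0,0.014,0,0.01],[0,0,0.008,0,0.01],[0,0,0,0,0.01],[0,0,0,0,0.01]])

```text
clock: 4.55
eef_pos: [0.562, 0.0285, 0.0295]
eef_rot: [3.141, -0.002, 0.246]
ft_force: [0.0, -0.0, 0.6]
grip_width: 0.01
```

Call:
jog_arm(deltas=[[0,0.003,0,0,0.01],[0,0.003,0,0,0.01],[0,0.003,0,0,0.01],[0,0.002,0,0,0.01],[0,0.002,0,0,0.01],[0,0.002,0,0,0.01],[0,0.002,0,0,0.01],[0,0.002,0,0,0.01]])

```text
clock: 5.35
eef_pos: [0.5658, 0.0104, 0.0284]
eef_rot: [-3.141, -0.0, 0.246]
ft_force: [-0.8, 1.3, 0.6]
grip_width: 0.0101
```

Call:
jog_arm(deltas=[[0,0.0025,0,0,0.01],[0,0.003,0,0,0.01],[0,0.003,0,0,0.01],[0,0.003,0,0,0.01],[0,0.003,0,0,0.01],[0,0.003,0,0,0.01],[0,0.003,0,0,0.01],[0,0.003,0,0,0.01]])

```text
clock: 6.15
eef_pos: [0.5715, -0.0128, 0.0283]
eef_rot: [-3.142, 0.0, 0.246]
ft_force: [-0.6, 1.8, 1.8]
grip_width: 0.0095
```

Call:
jog_arm(deltas=[[0,0.003,0,0,0.01],[0,0.003,0,0,0.01],[0,0.003,0,0,0.01],[0,0.003,0,0,0.01],[0,0.003,0,0,0.01],[0,0.003,0,0,0.01],[0,0.003,0,0,0.01],[0,0.003,0,0,0.01]])

```text
clock: 6.95
eef_pos: [0.5774, -0.036, 0.0283]
eef_rot: [-3.142, 0.0, 0.246]
ft_force: [-1.0, 1.5, 1.5]
grip_width: 0.0099
```

```bash
python3 - <<'E'
from h import *
p=r.get_image('side')
cv2.imwrite('pics/c2.png',cv2.resize(p['img'][200:340,260:440],(720,560),interpolation=cv2.INTER_CUBIC)[:,:,::-1])
s=r.get_state();print(s['eef_pos'],s['eef_rot'],s['ft_force'])
E
```

```text
[ 0.57750419 -0.03652578  0.02833875] [ 3.14101964e+00 -4.75581839e-05  2.45832062e-01] [-8.60188585e-04  1.28232479e+00  7.22578757e-01]
```

View pics/c2.png

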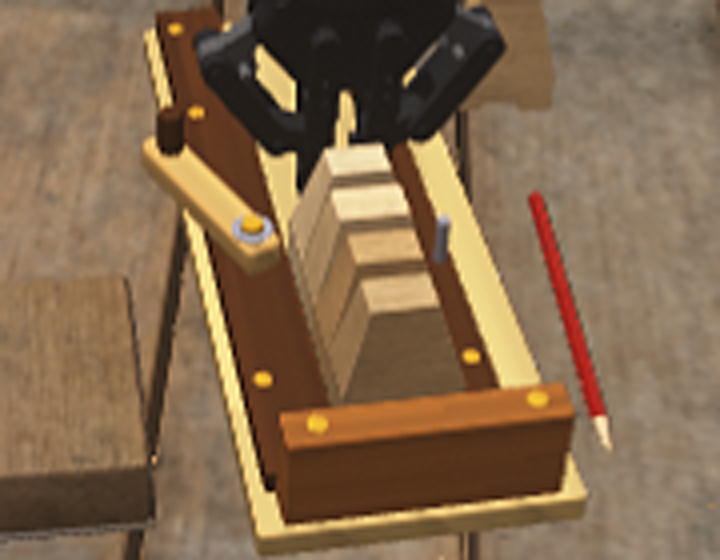

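The row is together and straight, with row_1 about 23 mm short of the stop and the keeper clear. I'll keep pushing and slow down near the stop.

Call:
jog_arm(deltas=[[0,0.0025,0,0,0.01],[0,0.003,0,0,0.01],[0,0.003,0,0,0.01],[0,0.003,0,0,0.01],[0,0.002,0,0,0.01],[0,0.002,0,0,0.01],[0,0.0015,0,0,0.01],[0,0.001,0,0,0.01]])

```text
clock: 7.8
eef_pos: [0.5817, -0.0534, 0.0283]
eef_rot: [-3.142, 0.0, 0.246]
ft_force: [-1.0, 2.4, 2.5]
grip_width: 0.0101
```

Call:
jog_arm(deltas=[[0,0.001,0,0,0.01],[0,0.001,0,0,0.01],[0,0.001,0,0,0.01],[0,0.0005,0,0,0.01]])

```text
clock: 8.2
eef_pos: [0.5826, -0.0567, 0.0283]
eef_rot: [-3.142, 0.0, 0.246]
ft_force: [-0.1, 2.2, 1.4]
grip_width: 0.0105
```

Call:
jog_arm(deltas=[[0,0.0005,0,0,0.01],[0,0.0005,0,0,0.01],[0,0.0005,0,0,0.01]])

```text
clock: 8.5
eef_pos: [0.5829, -0.0582, 0.0283]
eef_rot: [-3.142, 0.0, 0.246]
ft_force: [-0.4, 1.9, 0.8]
grip_width: 0.01
```

Call:
jog_arm(deltas=[[0,0.0005,0,0,0.01],[0,0.0005,0,0,0.01],[0,0.0005,0,0,0.01],[0,0.0005,0,0,0.01]])

```text
clock: 8.9
eef_pos: [0.5831, -0.0589, 0.0283]
eef_rot: [-3.139, 0.0, 0.246]
ft_force: [-2.3, 7.8, 3.5]
grip_width: 0.0101
```

Call:
jog_arm(deltas=[[0,0.0005,0,0,0.01],[0,0.0005,0,0,0.01],[0,0.0005,0,0,0.01]])

```text
clock: 9.2
eef_pos: [0.5831, -0.059, 0.0283]
eef_rot: [-3.136, 0.001, 0.246]
ft_force: [-2.2, 11.7, 5.8]
grip_width: 0.0102
```

The row is home: force rose to 12 N with no further motion. I'll back off gently, lift, and set the closed fingers up outboard of the keeper peg.

Call:
jog_arm(deltas=[[0,-0.001,0,0,0.01],[0,-0.0015,0,0,0.01],[0,-0.003,0,0,0.01],[0,-0.01,0,0,0.01],[0,-0.012,0,0,0.01],[0,0,-0.025,0,0.0],[0,0,-0.04,0,0.0],[0,0,-0.03,0,0.0]])

```text
clock: 10.0
eef_pos: [0.5771, -0.0341, 0.125]
eef_rot: [3.141, -0.001, 0.247]
ft_force: [0.6, -0.9, 1.0]
grip_width: 0.0
```

Call:
jog_arm(deltas=[[-0.0314,-0.0091,0,0,0],[-0.0314,-0.0091,0,0,0],[-0.0314,-0.0091,0,0,0],[0,0,0,-0.139,0],[0,0,0,-0.139,0],[0,0,0,-0.139,0],[0,0,0,-0.139,0],[0,0,0,-0.139,0]])

```text
clock: 10.8
eef_pos: [0.4787, -0.0307, 0.1232]
eef_rot: [3.141, 0.0, 0.947]
ft_force: [0.1, 0.6, -0.0]
grip_width: -0.0002
```

Call:
jog_arm(deltas=[[0,0,0,-0.139,0],[0,0,0,-0.139,0],[0,0,0,-0.139,0],[0,0,0,-0.139,0],[0,0,0,-0.139,0],[0,0,0,-0.139,0],[0,0,0,-0.139,0],[0,0,0,-0.139,0]])

```text
clock: 11.6
eef_pos: [0.4788, -0.0307, 0.1232]
eef_rot: [-3.141, 0.0, 2.059]
ft_force: [0.8, 0.2, 0.1]
grip_width: 0.0001
```

Call:
jog_arm(deltas=[[0,0,0,-0.139,0],[0,0,0,0,0]])

```text
clock: 11.8
eef_pos: [0.4788, -0.0308, 0.1232]
eef_rot: [-3.141, 0.0, 2.192]
ft_force: [-0.1, 0.0, -0.3]
grip_width: -0.0003
```

```bash
python3 - <<'E'
from h import *
np.set_printoptions(precision=4,suppress=True)
p=r.get_image('side')
cv2.imwrite('pics/c3.png',cv2.resize(p['img'][180:340,240:440],(720,576),interpolation=cv2.INTER_CUBIC)[:,:,::-1])
for q,z in(('keeper_pivot',.0345),('keeper_peg',.0525),('row_1',.014)):
    for m in r.mark_of(p,q): print(q,np.round(m['uv'],1),round(m['confidence'],2),pix2w(p,*m['uv'],z))
s=r.get_state();print(s['eef_pos'],s['eef_rot'],s['ft_force'],s['joint_positions'])
E
```

```text
keeper_pivot [324.8 260.2] 0.59 [ 0.5448 -0.0641  0.0345]
keeper_peg [304.2 230.4] 0.76 [ 0.5038 -0.0071  0.0525]
row_1 [357.8 302.4] 0.77 [ 0.6037 -0.1395  0.014 ]
row_1 [362.7 310.9] 0.64 [ 0.6118 -0.1576  0.014 ]
row_1 [352.4 286.7] 0.64 [ 0.5941 -0.1037  0.014 ]
row_1 [352.1 276.4] 0.56 [ 0.593  -0.0783  0.014 ]
[ 0.479  -0.0311  0.1233] [-3.1416  0.0001  2.1903] [-0.1821 -0.4198 -0.3725] [-0.22   -0.211   2.047  -0.0001  1.3056 -2.4103]
```

View pics/c3.png

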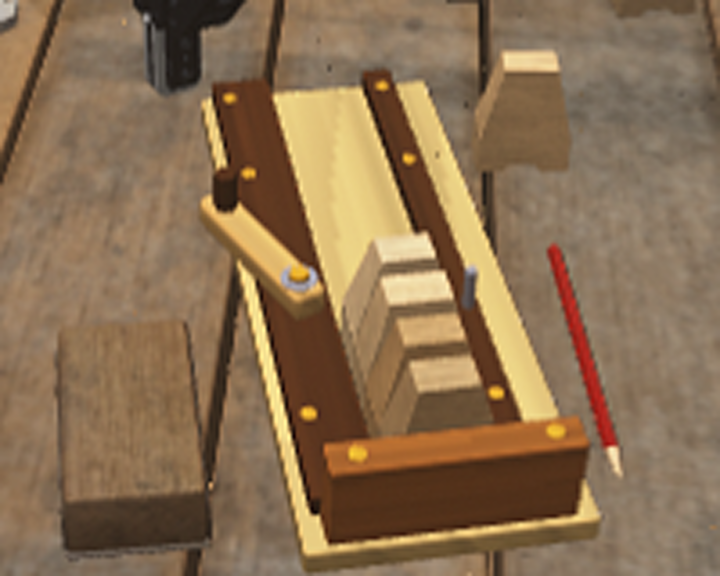

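The row is home with no gaps. The peg still points outward at about (.504, -.010), and the closed fingers are outboard of it. I'll descend beside the peg.

Call:
jog_arm(deltas=[[0,0,0.025,0,0],[0,0,0.025,0,0],[0,0,0.018,0,0],[0,0,0.007,0,0],[0,0,0,0,0]])

```text
clock: 12.5
eef_pos: [0.4782, -0.0311, 0.0473]
eef_rot: [-3.14, -0.002, 2.191]
ft_force: [0.5, -0.1, -0.3]
grip_width: -0.0004
```

Call:
jog_arm(deltas=[[0,0.003,0,0,0],[0,0.003,0,0,0],[0,0.003,0,0,0],[0,0.003,0,0,0]])

```text
clock: 12.9
eef_pos: [0.4895, -0.0243, 0.0491]
eef_rot: [3.141, 0.001, 2.192]
ft_force: [-1.1, 0.2, 1.2]
grip_width: -0.0003
```

Call:
jog_arm(deltas=[[0.00137,0.00667,0,0.1,0],[0.00137,0.00667,0,0.1,0],[0.00137,0.00667,0,0.1,0],[0.00137,0.00667,0,0.1,0],[0.00137,0.00667,0,0.1,0],[0,0,0,0,0]])

```text
clock: 13.5
eef_pos: [0.517, -0.0043, 0.0487]
eef_rot: [3.141, 0.0, 1.693]
ft_force: [-0.8, -0.1, 0.8]
grip_width: 0.0001
```

```bash
python3 - <<'E'
from h import *
np.set_printoptions(precision=4,suppress=True)
p=r.get_image('side')
cv2.imwrite('pics/c4.png',cv2.resize(p['img'][180:340,240:440],(720,576),interpolation=cv2.INTER_CUBIC)[:,:,::-1])
for m in r.mark_of(p,'keeper_peg'): print(np.round(m['uv'],1),round(m['confidence'],2),pix2w(p,*m['uv'],.0525))
s=r.get_state();e=s['eef_pos'];x=np.array([.2433,-.9699]);y=np.array([.9699,.2433]);d=e[:2]-[.5409,-.0676]
print(e,s['eef_rot'],s['ft_force'],'rel pivot jig',d@x,d@y)
E
```

```text
[326.3 228.7] 0.87 [0.5426 0.0017 0.0525]
[ 0.5163 -0.0045  0.0484] [3.1414 0.0001 1.6942] [-1.0394  0.0182  0.9573] rel pivot jig -0.06714546718916274 -0.008505397081970947
```

View pics/c4.png

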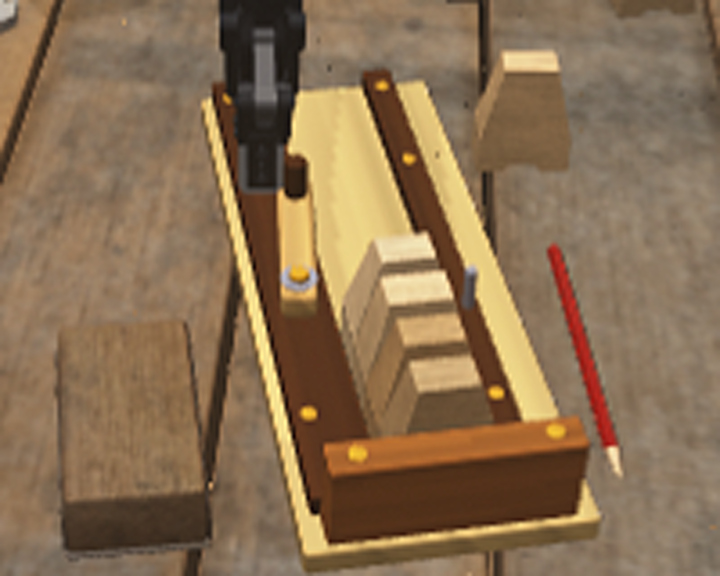

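The keeper is now near +0.2 rad, with the fingers flush on the peg and the row unchanged. I'll continue the sweep.

Call:
jog_arm(deltas=[[0.00137,0.00667,0,0.1,0],[0.00137,0.00667,0,0.1,0],[0.00137,0.00667,0,0.1,0],[0.00137,0.00667,0,0.1,0],[0.00137,0.00667,0,0.1,0],[0.00137,0.00667,0,0.1,0],[0.00137,0.00667,0,0.1,0],[0.00137,0.00667,0,0.1,0]])

```text
clock: 14.4
eef_pos: [0.5689, -0.0059, 0.0481]
eef_rot: [-3.141, 0.0, 0.89]
ft_force: [-0.3, 0.2, 0.5]
grip_width: -0.0
```

Call:
jog_arm(deltas=[[0.00077,0.00332,0,0.05,0],[0.00077,0.00332,0,0.05,0],[0.00077,0.00332,0,0.05,0],[0.00077,0.00332,0,0.05,0]])

```text
clock: 14.8
eef_pos: [0.5806, -0.0128, 0.0482]
eef_rot: [-3.141, 0.0, 0.692]
ft_force: [-0.4, 0.8, 0.2]
grip_width: 0.0002
```

```bash
python3 - <<'E'
from h import *
np.set_printoptions(precision=4,suppress=True)
p=r.get_image('side')
cv2.imwrite('pics/c5.png',cv2.resize(p['img'][180:340,240:440],(720,576),interpolation=cv2.INTER_CUBIC)[:,:,::-1])
s=r.get_state();e=s['eef_pos'];x=np.array([.2433,-.9699]);y=np.array([.9699,.2433]);d=e[:2]-[.5409,-.0676]
print(e,s['eef_rot'],s['ft_force'],'rel pivot jig',d@x,d@y)
E
```

```text
[ 0.581  -0.0131  0.0483] [-3.1414  0.0001  0.69  ] [0.1345 0.0663 0.5356] rel pivot jig -0.043058520444724996 0.052128933133168645
```

View pics/c5.png

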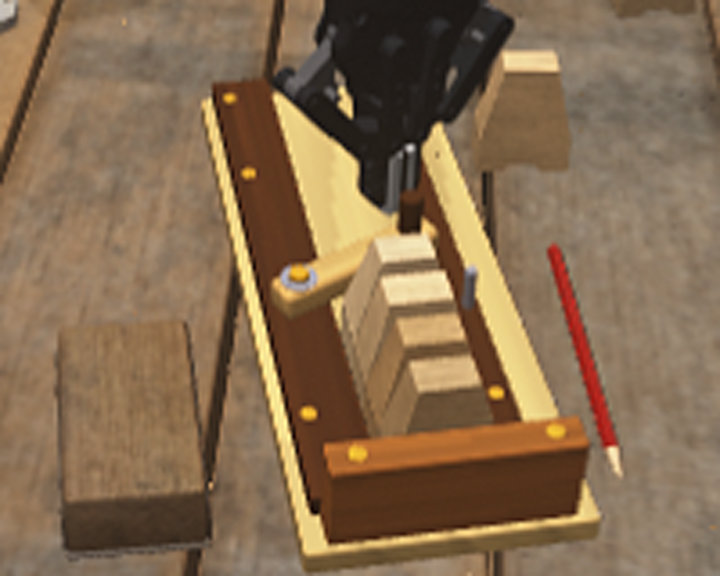

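The keeper is around 1.1–1.2 rad and the row is untouched. I'll close the rest slowly.

Call:
jog_arm(deltas=[[0.00077,0.00332,0,0.05,0],[0.00077,0.00332,0,0.05,0],[0.00077,0.00332,0,0.05,0],[0.00077,0.00332,0,0.05,0],[0.00077,0.00332,0,0.05,0],[0.0004,0.00165,0,0.025,0]])

```text
clock: 15.45
eef_pos: [0.5941, -0.0258, 0.0482]
eef_rot: [-3.141, 0.0, 0.417]
ft_force: [-0.7, 0.6, -0.0]
grip_width: -0.0
```

Call:
jog_arm(deltas=[[0.0004,0.00165,0,0.025,0],[0.0004,0.00165,0,0.025,0]])

```text
clock: 15.65
eef_pos: [0.5963, -0.0285, 0.0482]
eef_rot: [-3.141, 0.0, 0.366]
ft_force: [-0.7, -1.0, -0.6]
grip_width: -0.0001
```

Call:
jog_arm(deltas=[[0.0004,0.00165,0,0.025,0],[0.0004,0.00165,0,0.025,0]])

```text
clock: 15.85
eef_pos: [0.5984, -0.0313, 0.0482]
eef_rot: [-3.141, 0.0, 0.315]
ft_force: [-0.5, 0.5, 0.3]
grip_width: 0.0003
```

Call:
jog_arm(deltas=[[0.0004,0.00165,0,0.025,0],[0.0004,0.00165,0,0.025,0],[0.0003,0.0013,0,0.02,0],[0,0,0,0,0]])

```text
clock: 16.25
eef_pos: [0.6007, -0.0351, 0.0483]
eef_rot: [-3.141, 0.0, 0.246]
ft_force: [-0.2, 2.4, 0.1]
grip_width: 0.0001
```

Call:
jog_arm(deltas=[[0,0.001,0,0,0],[0,0.001,0,0,0],[0,0,0,0,0]])

```text
clock: 16.55
eef_pos: [0.6008, -0.0354, 0.0482]
eef_rot: [-3.137, 0.0, 0.247]
ft_force: [-3.0, 8.0, 2.6]
grip_width: 0.0003
```

It's against the limit: 8 N with no motion, and the geometry puts the peg on the square line. One more small press, then back off, lift clear and look.

Call:
jog_arm(deltas=[[0,0.001,0,0,0],[0,0,0,0,0],[0,-0.0015,0,0,0],[0,-0.0025,0,0,0],[0,-0.015,0,0,0],[0,-0.02,0,0,0],[0,0,-0.04,0,0],[0,0,-0.04,0,0]])

```text
clock: 17.35
eef_pos: [0.5904, 0.0006, 0.1274]
eef_rot: [-3.141, 0.003, 0.248]
ft_force: [1.1, 0.3, -0.2]
grip_width: -0.0001
```

Call:
jog_arm(deltas=[[-0.03,-0.03,-0.02,0,0],[-0.03,-0.03,-0.02,0,0],[-0.03,-0.03,-0.02,0,0],[-0.035,-0.02,0,0,0],[-0.035,-0.02,0,0,0],[0,0,0,0,0]])

```text
clock: 17.95
eef_pos: [0.4016, 0.0877, 0.1877]
eef_rot: [3.141, -0.001, 0.249]
ft_force: [0.7, -0.1, -0.3]
grip_width: -0.0001
```

```bash
python3 - <<'E'
from h import *
np.set_printoptions(precision=4,suppress=True)
p=r.get_image('side');q=r.get_image('top')
cv2.imwrite('pics/c6.png',np.hstack([cv2.resize(a,(400,320),interpolation=cv2.INTER_CUBIC) for a in(q['img'][150:310,250:450],p['img'][200:340,265:440])])[:,:,::-1])
for n,c in(('side',p),('top',q)):
  for k,z in(('keeper_pivot',.0345),('keeper_peg',.0525),('row_1',.014)):
    for m in r.mark_of(c,k):
        w=pix2w(c,*m['uv'],z)[:2]-[.6125,-.1764];print(n,k,round(m['confidence'],2),'jig rel stop',w@[.2433,-.9699],w@[.9699,.2433])
w=cloud(q);d=w[...,:2]-[.6125,-.1764];X=d@[.2433,-.9699];Y=d@[.9699,.2433];Z=w[...,2]
k=(Z>.037)&(Z<.046)&(X>-.15)&(X<-.107)&(abs(Y)<.07)
print('keeper top',k.sum(),cv2.minAreaRect(np.c_[X[k],Y[k]].astype(np.float32)))
print('slope',np.polyfit(Y[k],X[k],1))
m=(Z>.073)&(Z<.083)&(X>-.13)&(X<0)&(abs(Y)<.03)
n,l,st,c=cv2.connectedComponentsWithStats(m.astype(np.uint8))
for i in range(1,n):
    if st[i,4]>20: print('top',X[l==i].mean(),Y[l==i].mean())
print(r.get_state()['eef_pos'])
E
```

```text
side keeper_pivot 0.62 jig rel stop -0.11653817985531498 -0.04401287393912269
side keeper_peg 0.89 jig rel stop -0.13338155809459085 0.030363952316554987
side row_1 0.88 jig rel stop -0.07516284674895526 0.00044273171547110426
side row_1 0.84 jig rel stop -0.017850252152891537 -0.0007809372926177996
side row_1 0.71 jig rel stop -0.09437001735904116 0.006331213510459892
top keeper_pivot 0.8 jig rel stop -0.12875829544890566 -0.04082210330440973
top keeper_peg 0.59 jig rel stop -0.1283030195156579 0.025118162213005696
top row_1 0.87 jig rel stop -0.04123516807346641 0.002092470885039387
top row_1 0.69 jig rel stop -0.06955813038571917 0.0020867921114394224
top row_1 0.63 jig rel stop -0.09944555620332084 0.0033973467478667953
top row_1 0.55 jig rel stop -0.015295825806592249 0.002368330152334128
keeper top 535 ((-0.11948801577091217, -0.007390249520540237), (0.09311361610889435, 0.024905355647206306), 89.70597839355469)
slope [ 0.0249 -0.122 ]
top -0.014272960435583366 -0.0007919868523639268
top -0.04177682961313137 -0.00037725551161287295
top -0.06919604139725039 -0.00015573754973375516
top -0.0968211503802514 0.00036842015832785056
[0.4057 0.0862 0.1883]
```

View pics/c6.png

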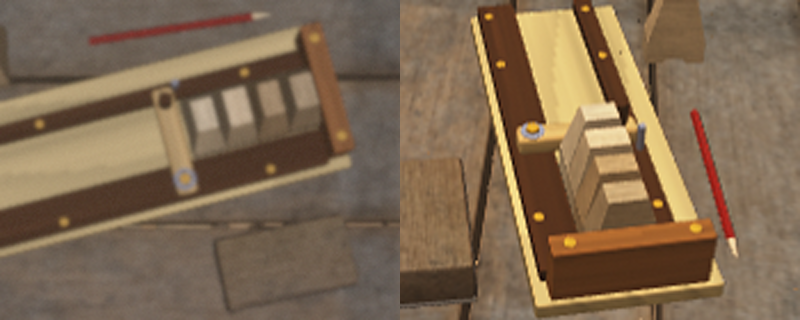

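The blocks' tops sit 14.3, 41.8, 69.2 and 96.8 mm before the stop, against 13.8, 41.3, 68.8 and 96.3 nominal. The keeper lies square against the blue pin and the robot is clear, so I'll hand in.

```bash
python3 -c "
from workcell import r
print(r.job_done())"
```

```text
the job is handed in; nothing more can be done
None
```

The row is home against the end stop and the keeper is closed square behind it. I handed the job in at about 18 s of the 48 s allowed; the hand-in reports no verdict.

- **Row:** I pushed all four blocks from behind as one train, with the fingertips about 14 mm above the channel floor. I stopped when the force rose to about 12 N and nothing moved any further. In the last depth picture each block was within about 0.5 mm of its home position, with no gaps.
- **Keeper:** I swung it round by its peg with closed fingers until it stopped moving under about 8 N. In the last pictures it lies across the channel against the blue pin, behind the last block.
- **Rest of the scene:** nothing I did went near the spare block, pencil or sanding block, and the robot stood clear of everything at the end.
- **Checks that disagreed:**
  - The side camera's network marks for the peg and pivot were up to 1 cm off the known geometry, and in that last side picture it found only three of the four blocks.
  - A line fit to the keeper's top tilted by about 0.025 rad, but its outline box was square to within 0.3°. I relied on the box, the hard-stop contact and the finger position.

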